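Set a thin plate out on the painting bearers

TASK

The thin aluminium plate lying on the sloping stand is to be painted: slide it along the ledge until its end sticks out about a third of its length past either end of the stand, take hold of it there by its two long edges, and lift it off. Lay it gently, level, across the pair of wooden bearers, centred on them and square to them, and let go. Do not let it fall and leave the other things where they are.

Things in the scene. Friction and masses are not known exactly. Their poses are not given: they have to be found in the camera images.
- plate: Thin flat aluminium plate, 60 x 200 x 6 mm, four dark 9 mm screw heads in its corners, 0.13 to 0.27 kg. Origin at its centre; own y along the 200 mm, x across the 60 mm, z out of its face. At the start it lies on the sloping stand, its long lower edge against the ledge, so that no finger fits beside that edge while the board is under it.
- stand: Fixed wooden stand with a sloping plywood board. Origin on the worktop under the board's middle. In its frame the board rises 30 degrees towards +x (low side at -x) and runs 240 mm along y; free air past both ends (y = +-120 mm). Feet within x = +-58, y = +-97 mm. The plate against the ledge has its centre at x = -19, z = 88 mm; with it at y = +-85 mm, 65 mm overhang and it still rests stably.
- board_mid (a point): Centre of the sloping board's top face, 95 mm above the worktop and straight above the stand's origin. The face is 100 mm wide up the slope. A 7 mm thick ledge along the whole low edge stands 8 mm above the face; there is no other rim. The plate's low edge lies about 72 mm above the worktop, its high edge 102 mm.
- rack: Fixed pair of wooden bearers topped with steel rods. Origin on the worktop midway between them. Each runs 120 mm along the rack's x, 16 mm thick, at y = -40 and +40 mm, tops 45 mm above the worktop, tied by low cross bars; free worktop past y = +-48 mm. The plate shall lie with its length along the rack's y, both ends sticking out, its centre 48 mm above the origin.
- jar_screws: Bystander: clear jar with lid, 67 mm across, 95 mm high. Origin at the centre of its underside.
- spray_can: Bystander: upright spray can, 65 mm across, 194 mm high. Origin at the centre of its underside.
- sanding_block: Bystander: sanding block 66 x 112 x 28 mm. Origin at the centre of its underside.
Not all that is in view belongs to the job. Leave any pink look-alike of the rack alone.

How it is judged:
By the outcome, as a careful person would: the job done as asked, in the order asked, and still so for the second after the job is handed in, with the robot touching nothing.
It also fails if it takes over 61 s, if anything falls off the work surface, if the arm or the gripper's body presses on something with over 40 N, if the wrist force passes 120 N, or if a joint passes its speed limit or range.

ROBOT

A 7-joint arm with a two-finger parallel gripper is mounted at the origin on a cart in front of the work surface, level with it; the furniture and walls round the work are solid. World frame = base frame: x ahead of the robot, y to its left, z up, the work surface at z = 0. Lengths are in m, angles in degrees, forces in N, time in s.
With the tool pointing down it reaches from about 0.425 to 0.875 m from the base axis. Payload 8.4 kg.
Tool frame: the origin (TCP) lies between the finger pads; the fingertips stand 8 mm ahead of it and the grasp point (between the pads) lies 11 mm behind it; z points along the fingers, y is the line along which they close (so a half turn about z gives the same grasp; the last joint's range is limited). The gripper opens to 85 mm and grips with 20 to 120 N. Pads are 22 mm wide; open, the fingers measure 114 mm over their backs; the gripper's body (76 mm by 85 mm) begins 54 mm behind the grasp point. The pads swing forward as they close: fully open they stand 13 mm farther back than shut.
Start: joints at [61.582, 19.091, 2.286, 83.961, -0.768, 76.965, -3.352], TCP at [0.251, -0.599, 0.239] pointing down, gripper open.
Joint ranges: [-147.57, 147.57], [-21.85, 119.76], [-74.77, 79.35], [14.55, 137.4], [-85.83, 265.84], [4.83, 119.75], [-152.11, 152.11]. Speed limits (degrees/s): [127.2, 127.2, 159.86, 159.86, 180, 180, 180].

INTERFACE

Orientations are given as [roll, pitch, yaw] about the fixed x, y, z axes, in that order (R = Rz(yaw) Ry(pitch) Rx(roll)).
In Python, from cell import manip gives the robot as it stands.
- The arm moves only by the tool arm_command, never from a script. Its argument "deltas" is a list of rows, each a list of 7 numbers: the shift along the world's x, y, z in m, then the turn, a rotation vector about the world's x, y, z in rad, then the closure, from 0 (fully open) to 1 (shut). A call has 1 to 8 rows; each row shifts and turns the commanded pose from where the row before left it; what a row does not reach is not made up. A row lasts 1/8 s, in which the tool goes at most 62.5 mm and 10.7 degrees, less where a joint would pass 70% of its speed; a pose out of reach is approached as far as the arm can. A call is refused whole if a number of a shift passes 0.0625 or a number of a turn 0.188, either way. A call with a gripper value outside its range is refused whole. The fingers move at their own pace and stop on an object; "squeeze" is the grip in N (left out, the last holds). Time passes only in rows, so rows that do not move let the fingers close. It gives the time, the measured TCP pose, the force, the opening and the grip force at its end, in the units of the state.
- manip.sense(): the state, without advancing time (a new reading comes with each control period).
- manip.camera(name): name is "scene" or "side" or "wrist"; returns the picture (480x640x3 uint8, red, green, blue); there is no depth.
- manip.camera_model(name): a dict with "K" (3x3 intrinsics, pixels), "R" (3x3) and "t" (3): a world point X has camera coordinates R X + t; the wrist camera has in their place "T_tool_cam" (4x4, takes a point from camera to tool coordinates, whose origin is the TCP and whose axes are the flange's). Camera axes: x right, y down, z forward; pixel columns grow to the right and rows downward; lengths in m; the calibration is good to about 2 mm. A picture is of the moment at which its call begins: read the wrist's pose just before it. camera_model takes no time and is no camera call.
- manip.job_done(): hands the job in; it is judged then, once.
The state is a dict: "t": time; "joints": joint angles; "joint_vel": joint speeds; "joint_efforts": joint torques, N m; "eef_pos": TCP position; "ee_rot": TCP orientation; "force": force on the tool from outside, world axes, zero at the start; "wrist_torque": the same for the moment, N m; "width": finger opening in m; "grip_force": force on a finger pad.
Only numpy, scipy, OpenCV 4.12 (cv2) and the standard library are available. Lean on these libraries where they do the work, as an engineer would, in place of code of your own. Each camera call takes 0.05 s, during which the arm holds its last target. There are 200 camera calls.

## Working session

There is one attempt and no reset: what is moved stays moved. The work goes in short steps, Python scripts to look and compute and a tool call to move; the robot and the scene stay as the last step left them, time stands still between calls to the robot, and variables do not carry over. Pictures are saved under pics/ and viewed, at most 10 in all, crops included, and the job is handed in when it is done.

Besides the shell and the picture viewer there is one more tool, called after "Call:" by a JSON object that holds its "fn" and its "kwargs", one argument or row to a line. arm_command: Moves the arm, as the interface text tells. Its arguments: {"type":"object","properties":{"deltas":{"type":"array","items":{"type":"array","items":{"type":"number"}}},"squeeze":{"type":"number"}},"required":["deltas"]}

```bash
mkdir -p pics; ls
python3 - <<'E'
from cell import manip
import cv2
s=manip.sense(); print({k:s[k] for k in('t','eef_pos','ee_rot','width','force')})
for n in('scene','side'):
    cv2.imwrite(f'pics/{n}0.png',manip.camera(n)[:,:,::-1])
    m=manip.camera_model(n); print(n,m['K'],m['R'],m['t'])
m=manip.camera_model('wrist');print(m)
E
```

```text
pics
{'t': 0.0, 'eef_pos': array([ 0.2510278 , -0.59909312,  0.23841892]), 'ee_rot': array([-1.79907241e+02,  3.26090580e-03,  2.27326466e+01]), 'width': 0.08570887996075327, 'force': array([ 0.41913967, -0.06116395,  0.63504618])}
scene [[485.92927554   0.         324.25961507]
 [  0.         485.92927554 241.14556601]
 [  0.           0.           1.        ]] [[-0.90557672 -0.42411983 -0.00729142]
 [-0.27347483  0.59688838 -0.75427832]
 [ 0.32425656 -0.68106287 -0.65651432]] [0.52925597 0.28484892 0.78474561]
side [[526.28072989   0.         319.09283527]
 [  0.         526.28072989 253.16971854]
 [  0.           0.           1.        ]] [[-8.35657793e-01 -5.49250178e-01  5.43695081e-04]
 [-2.77872451e-01  4.21915327e-01 -8.63003104e-01]
 [ 4.73775215e-01 -7.21326347e-01 -5.05198324e-01]] [0.47466911 0.27738886 0.73848637]
{'K': array([[406.44428769,   0.        , 325.23612376],
       [  0.        , 406.44428769, 240.68479478],
       [  0.        ,   0.        ,   1.        ]]), 'T_tool_cam': array([[-6.01602082e-04, -9.57715653e-01, -2.87715772e-01,
         7.33891260e-02],
       [ 9.99999816e-01, -5.54651485e-04, -2.44698306e-04,
        -1.06072157e-03],
       [ 7.47694175e-05, -2.87715866e-01,  9.57715811e-01,
        -1.35782577e-01],
       [ 0.00000000e+00,  0.00000000e+00,  0.00000000e+00,
         1.00000000e+00]])}
```

View pics/scene0.png

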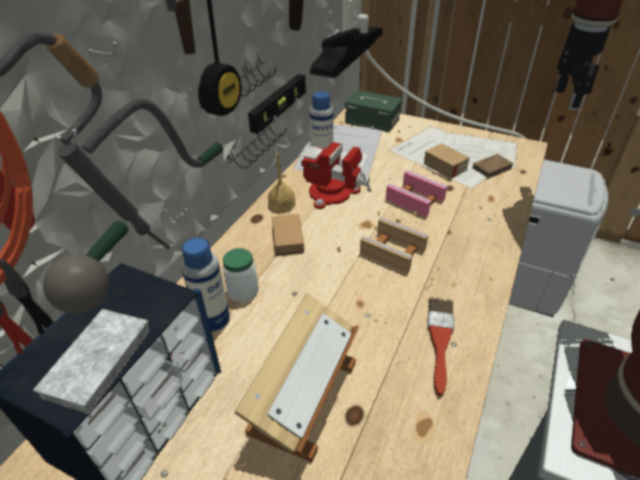

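View pics/side0.png

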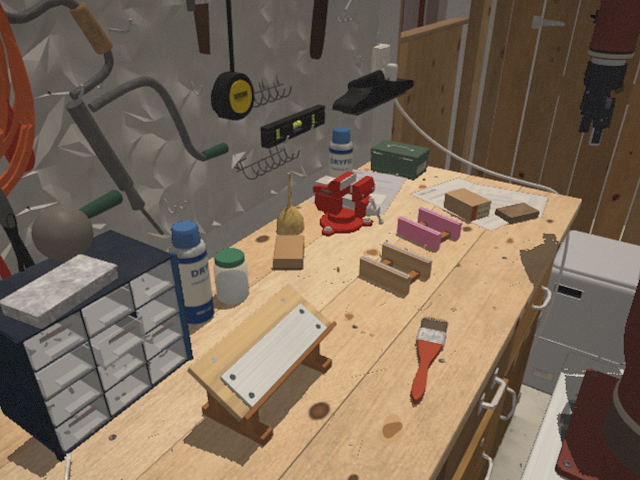

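```bash
cat > h.py <<'E'
import numpy as np, cv2
from cell import manip
def ray(n,p):
    m=manip.camera_model(n); d=m['R'].T@np.linalg.inv(m['K'])@[p[0],p[1],1.]
    return -m['R'].T@m['t'], d/np.linalg.norm(d)
def plane(n,p,z):
    c,d=ray(n,p); return c+d*(z-c[2])/d[2]
def tri(p,q):
    a,d=ray('scene',p); b,e=ray('side',q)
    s=np.linalg.lstsq(np.c_[d,-e],b-a,rcond=None)[0]
    x,y=a+s[0]*d,b+s[1]*e
    return (x+y)/2, np.linalg.norm(x-y)
E
python3 - <<'E'
from h import *
a=cv2.imread('pics/scene0.png');b=cv2.imread('pics/side0.png')
f=lambda i,x,y,w,h,k:cv2.resize(i[y:y+h,x:x+w],None,fx=k,fy=k,interpolation=cv2.INTER_CUBIC)
cv2.imwrite('pics/c1.png',np.hstack([f(a,230,285,135,180,3),f(b,183,280,130,180,3)]))
cv2.imwrite('pics/c2.png',np.hstack([f(a,350,205,85,75,4.5),f(b,350,230,90,75,4.5)]))
for n,p in (('scene',(393,245)),('side',(395,265))): print(plane(n,p,.045))
for n,p in (('scene',(312,372)),('side',(278,352))): print(plane(n,p,.09))
E
```

```text
[ 0.50412542 -0.17558603  0.045     ]
[ 0.49910564 -0.17908178  0.045     ]
[0.50760257 0.20708481 0.09      ]
[0.5048513  0.20744524 0.09      ]
```

View pics/c1.png

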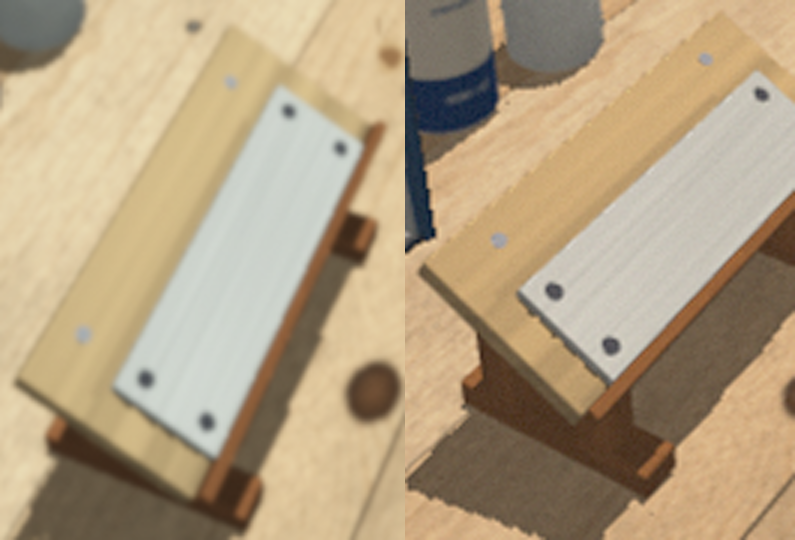

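View pics/c2.png

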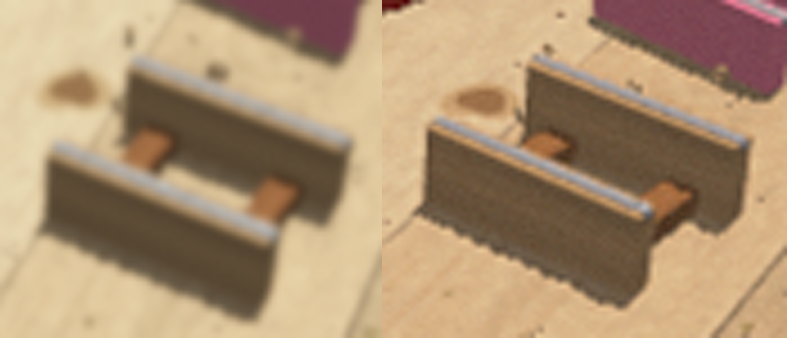

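Run:
```python
from h import *
a=[(326,322),(278.7,411.3),(299,425.7)];b=[(302,311.3),(232.7,377),(252,395.3)]
print('screws')
for p,q in zip(a,b): print(tri(p,q))
print('board corners hi: -y end, +y end; lo +y')
for p,q in zip([(306,294.3),(236,412)],[(289.5,285),(188,370)]): print(tri(p,q))
print('rack back L,R, front L,R')
A=[(380,219.4),(427.1,237.4),(362.7,237.9),(410.9,257.4)];B=[(384.2,244.4),(430.6,261.8),(362.2,257.8),(409.1,276.9)]
for p,q in zip(A,B): print(tri(p,q),plane('scene',p,.045),plane('side',q,.045))
print('bystander bases/tops')
for n,p,z in(('side',(288,250),.028),('side',(230,257),.095),('side',(186,232),.194),('scene',(239,260),.095),('scene',(199,248),.194),('scene',(287,233),.028),('scene',(440,345),.01)):print(n,p,plane(n,p,z))
```

```text
screws
(array([0.52657577, 0.11432303, 0.09803551]), np.float64(0.0006804145218982354))
(array([0.51916482, 0.29069099, 0.09886395]), np.float64(0.0004311808474852787))
(array([0.48836311, 0.28877216, 0.07959851]), np.float64(8.442713480936172e-05))
board corners hi: -y end, +y end; lo +y
(array([0.57913694, 0.07944967, 0.1094887 ]), np.float64(0.00494576377595866))
(array([0.56809155, 0.32368978, 0.11269435]), np.float64(0.0017983613111223786))
rack back L,R, front L,R
(array([ 0.56205741, -0.25420929,  0.03877484]), np.float64(0.00014497373738253417)) [ 0.55970304 -0.24674511  0.045     ] [ 0.55731845 -0.24400656  0.045     ]
(array([ 0.4451861 , -0.23511352,  0.04172132]), np.float64(0.0018685186497618426)) [ 0.44500656 -0.23010949  0.045     ] [ 0.44301943 -0.23117671  0.045     ]
(array([ 0.57393468, -0.17620037,  0.0392907 ]), np.float64(0.0007097509920029389)) [ 0.57155046 -0.17031386  0.045     ] [ 0.56954052 -0.16724072  0.045     ]
(array([ 0.45834323, -0.15915185,  0.04088986]), np.float64(0.0010297452455189974)) [ 0.45768743 -0.15413758  0.045     ] [ 0.45576161 -0.15381585  0.045     ]
bystander bases/tops
side (288, 250) [ 0.73703442 -0.13144818  0.028     ]
side (230, 257) [0.74384334 0.04419909 0.095     ]
side (186, 232) [0.74260742 0.14372161 0.194     ]
scene (239, 260) [0.74378447 0.04428021 0.095     ]
scene (199, 248) [0.75219108 0.13174012 0.194     ]
scene (287, 233) [ 0.73975556 -0.13372456  0.028     ]
scene (440, 345) [0.34699376 0.0107083  0.01      ]
```

Call:
{"fn": "arm_command", "kwargs": {
  "deltas": [
    [0.031,0.056,0.0075,0,0,0.13,1],
    [0.031,0.056,0.0075,0,0,0.13,1],
    [0.031,0.056,0.0075,0,0,0.13,1],
    [0.031,0.056,0.0075,0,0,0.13,1],
    [0.031,0.056,0.0075,0,0,0.13,1],
    [0.031,0.056,0.0075,0,0,0.13,1],
    [0.031,0.056,0.0075,0,0,0.13,1],
    [0.031,0.056,0.0075,0,0,0.13,1]
  ]
}}

```text
t: 1.1
eef_pos: [0.4922, -0.1632, 0.2976]
ee_rot: [-180.0, 0.0, 82.5]
force: [0.4, -0.6, 0.4]
width: -0.0
grip_force: 0.0
```

Call:
{"fn": "arm_command", "kwargs": {
  "deltas": [
    [0,0,0,0,0,0,1],
    [0,0,0,0,0,0,1],
    [0,0,0,0,0,0,1]
  ]
}}

```text
t: 1.48
eef_pos: [0.491, -0.1665, 0.2971]
ee_rot: [-180.0, 0.0, 82.2]
force: [-1.5, -0.2, 0.4]
width: -0.0003
grip_force: 0.0
```

```bash
cat >> h.py <<'E'
from scipy.spatial.transform import Rotation as Ro
def wrist(name):
    s=manip.sense(); im=manip.camera('wrist'); cv2.imwrite(f'pics/{name}.png',im[:,:,::-1])
    T=np.eye(4); T[:3,:3]=Ro.from_euler('xyz',s['ee_rot'],degrees=True).as_matrix(); T[:3,3]=s['eef_pos']
    np.save(f'pics/{name}.npy',T@manip.camera_model('wrist')['T_tool_cam']); return s
def wplane(name,p,z):
    T=np.load(f'pics/{name}.npy'); d=T[:3,:3]@np.linalg.inv(manip.camera_model('wrist')['K'])@[p[0],p[1],1.]
    return T[:3,3]+d*(z-T[2,3])/d[2]
E
python3 - <<'E'
from h import *
s=wrist('w1');print(s['t'],s['eef_pos'],s['ee_rot'],s['joints'],s['width'])
for n,p,z in(('scene',(415,195),.045),('side',(430,222),.045),('scene',(335,185),.05)):print(plane(n,p,z))
E
```

```text
1.475 [ 0.49095738 -0.16649757  0.29710514] [-1.79951364e+02  1.20915873e-02  8.21520717e+01] [ 35.74416238   3.60676466 -22.87978852  95.8825034    1.4361533
  80.84406307   4.82736787] -0.0002702792428116496
[ 0.51556357 -0.37110188  0.045     ]
[ 0.51634845 -0.40073154  0.045     ]
[ 0.70601287 -0.32302066  0.05      ]
```

View pics/w1.png

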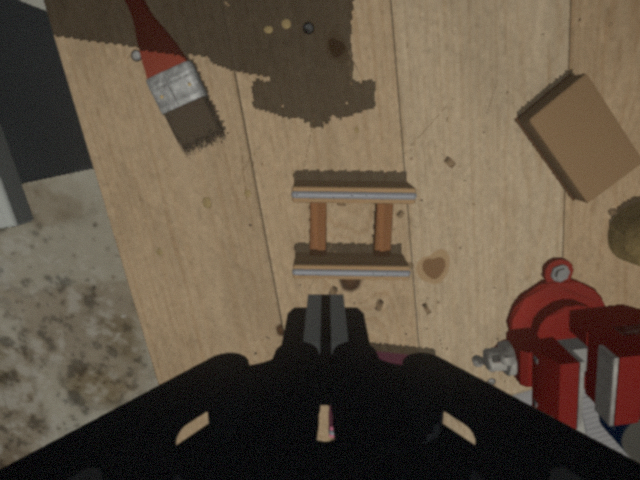

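Run:
```python
from h import *
im=cv2.imread('pics/w1.png');hsv=cv2.cvtColor(im,cv2.COLOR_BGR2HSV)
C=[]
for y0,y1 in((186,204),(262,282)):
    r=hsv[y0:y1,283:425]; m=((r[...,1]<70)&(r[...,2]>75)).astype(np.uint8)
    n,l,st,_=cv2.connectedComponentsWithStats(m); k=1+np.argmax(st[1:,4]); ys,xs=np.nonzero(l==k)
    a,b=np.polyfit(xs,ys,1); x0,x1=xs.min(),xs.max()
    e=[(x+283,a*x+b+y0) for x in(x0-.5,x1+.5)]; P=[wplane('w1',p,.045) for p in e]
    print(e,P,np.linalg.norm(P[0]-P[1]),np.degrees(np.arctan2(P[1][1]-P[0][1],P[1][0]-P[0][0])));C.append((P[0]+P[1])/2)
d=C[0]-C[1];print('centre',(C[0]+C[1])/2,'sep',np.linalg.norm(d),'yaw',np.degrees(np.arctan2(-d[0],d[1])))
```

```text
[(np.float64(290.5), np.float64(194.07780494972366)), (np.float64(417.5), np.float64(195.95949641376882))] [array([ 0.45774258, -0.1573039 ,  0.045     ]), array([ 0.57878174, -0.17589373,  0.045     ])] 0.12245841084770125 -8.731558331055888
[(np.float64(291.5), np.float64(271.7005458219634)), (np.float64(410.5), np.float64(273.29598021583837))] [array([ 0.44584475, -0.2363381 ,  0.045     ]), array([ 0.56592471, -0.25468387,  0.045     ])] 0.12147330842552585 -8.686454580122314
centre [ 0.51207345 -0.2060549   0.045     ] sep 0.07987697668553508 yaw -8.914253645599175
```

Call:
{"fn": "arm_command", "kwargs": {
  "deltas": [
    [0.002,0.053,0.002,0,0,0.0225,1],
    [0.002,0.053,0.002,0,0,0.0225,1],
    [0.002,0.053,0.002,0,0,0.0225,1],
    [0.002,0.053,0.002,0,0,0.0225,1],
    [0.002,0.053,0.002,0,0,0.0225,1],
    [0.002,0.053,0.002,0,0,0.0225,1],
    [0.002,0.053,0.002,0,0,0.0225,1],
    [0.002,0.053,0.002,0,0,0.0225,1]
  ]
}}

```text
t: 2.52
eef_pos: [0.5082, 0.2593, 0.3135]
ee_rot: [180.0, 0.0, 92.5]
force: [0.4, -1.5, 0.4]
width: 0.0003
grip_force: 0.0
```

Call:
{"fn": "arm_command", "kwargs": {
  "deltas": [
    [0,0,0,0,0,0,1],
    [0,0,0,0,0,0,1],
    [0,0,0,0,0,0,1],
    [0,0,0,0,0,0,1]
  ]
}}

```text
t: 3.02
eef_pos: [0.5081, 0.2577, 0.3136]
ee_rot: [180.0, 0.0, 92.5]
force: [0.2, 0.5, -0.1]
width: -0.0004
grip_force: 0.0
```

Run:
```python
from h import *
s=wrist('w2');print(s['t'],s['eef_pos'],s['ee_rot'],s['joint_vel'],s['force'])
```

```text
3.025 [0.50812918 0.25769046 0.31357251] [1.79985008e+02 2.83391463e-02 9.25023513e+01] [-0.33872584  0.08655658 -0.27586799 -0.03701034 -0.03142766 -0.00733598
 -0.04091682] [ 0.1693345   0.54380883 -0.05360884]
```

View pics/w2.png

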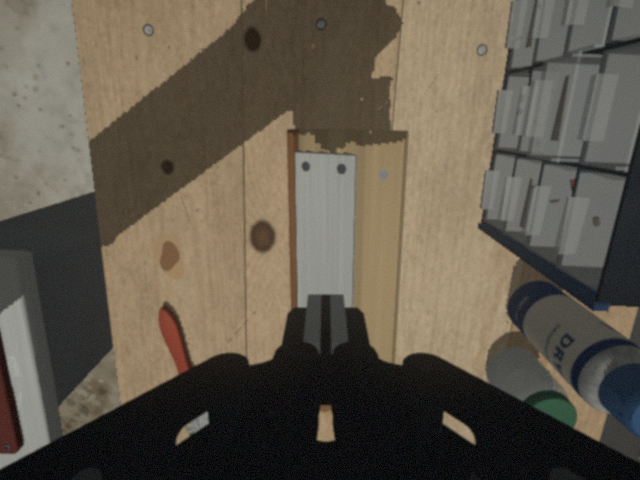

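Run:
```python
from h import *
im=cv2.imread('pics/w2.png');g=cv2.cvtColor(im,cv2.COLOR_BGR2GRAY)
sc=[]
for (x,y),z in(((306,166),.0826),((341,168),.1006)):
    r=g[y-9:y+10,x-9:x+10].astype(float);w=np.clip(np.median(r)-25-r,0,None);yy,xx=np.mgrid[-9:10,-9:10]
    p=(x+(w*xx).sum()/w.sum(),y+(w*yy).sum()/w.sum());print('screw',p,wplane('w2',p,z))
for n,p,z in(('plate lo',(296,153),.0756),('plate hi',(355.5,155),.1056),('lo at 300',(297,300),.0756),('hi at 300',(353,300),.1056),('board hi end',(407,131),.120),('board ledge end',(289,130),.0777),('board hi 350',(396,350),.120),('ledge 300',(291,300),.0777)):print(n,wplane('w2',p,z))
for p,z in(((326,322),.1006),((278.7,411.3),.1006),((299,425.7),.0826)):print(plane('scene',p,z))
for p,z in(((302,311.3),.1006),((232.7,377),.1006),((252,395.3),.0826)):print(plane('side',p,z))
```

```text
screw (np.float64(305.3246388443018), np.float64(165.94903691813803)) [0.48868026 0.29058968 0.0826    ]
screw (np.float64(341.0065494657015), np.float64(168.44915546363322)) [0.51983983 0.29182438 0.1006    ]
plate lo [0.47964295 0.30098741 0.0756    ]
plate hi [0.53104579 0.30397456 0.1056    ]
lo at 300 [0.48388176 0.15625956 0.0756    ]
hi at 300 [0.53722233 0.17258579 0.1056    ]
board hi end [0.5690161  0.32529432 0.12      ]
board ledge end [0.47316669 0.3207991  0.0777    ]
board hi 350 [0.57856485 0.13076582 0.12      ]
ledge 300 [0.4780116  0.15699008 0.0777    ]
[0.52583311 0.11657043 0.1006    ]
[0.51847269 0.29130958 0.1006    ]
[0.48753182 0.29018718 0.0826    ]
[0.52445645 0.11675341 0.1006    ]
[0.51790966 0.29220403 0.1006    ]
[0.48629239 0.29091578 0.0826    ]
```

Call:
{"fn": "arm_command", "kwargs": {
  "deltas": [
    [-0.009,0.017,-0.045,0.0073,-0.1745,0,1],
    [-0.009,0.017,-0.045,0.0073,-0.1745,0,1],
    [-0.009,0.017,-0.045,0.0073,-0.1745,0,1],
    [-0.008,0.016,-0.045,0,0,0,1],
    [0,0,0,0,0,0,1],
    [0,0,0,0,0,0,1],
    [0,0,0,0,0,0,1]
  ]
}}

```text
t: 3.95
eef_pos: [0.4779, 0.3207, 0.1436]
ee_rot: [151.6, 0.4, 92.0]
force: [0.4, -0.2, -0.4]
width: -0.0001
grip_force: 0.0
```

Call:
{"fn": "arm_command", "kwargs": {
  "deltas": [
    [0.005,0.0015,-0.016,0.001,-0.028,0.007,1],
    [0.005,0.001,-0.016,0,0,0,1],
    [0.005,0.001,-0.015,0,0,0,1],
    [0,0,0,0,0,0,1],
    [0,0,0,0,0,0,1]
  ]
}}

```text
t: 4.58
eef_pos: [0.4919, 0.3245, 0.0959]
ee_rot: [150.0, 0.5, 92.5]
force: [0.9, 0.3, -0.0]
width: -0.0004
grip_force: 0.0
```

Call:
{"fn": "arm_command", "kwargs": {
  "deltas": [
    [0.0015,0,-0.0026,0,0,0,1],
    [0.0015,0,-0.0026,0,0,0,1],
    [0,0,0,0,0,0,1],
    [0,0,0,0,0,0,1]
  ]
}}

```text
t: 5.08
eef_pos: [0.4943, 0.3244, 0.0894]
ee_rot: [150.1, 0.5, 92.5]
force: [-0.4, 0.5, 0.8]
width: 0.0
grip_force: 0.0
```

Call:
{"fn": "arm_command", "kwargs": {
  "deltas": [
    [0.0004,-0.008,0,0,0,0,1],
    [0.0004,-0.008,0,0,0,0,1],
    [0.0004,-0.008,0,0,0,0,1],
    [0.0004,-0.008,0,0,0,0,1],
    [0.0003,-0.008,0,0,0,0,1],
    [0.0003,-0.008,0,0,0,0,1],
    [0.0003,-0.008,0,0,0,0,1],
    [0.0003,-0.008,0,0,0,0,1]
  ]
}}

```text
t: 6.08
eef_pos: [0.4972, 0.2599, 0.0894]
ee_rot: [150.1, 0.5, 92.5]
force: [-1.5, 2.4, -0.5]
width: -0.0002
grip_force: 1.1
```

Run:
```python
from h import *
a=cv2.imread
im=[manip.camera(n)[:,:,::-1] for n in('scene','side')]
f=lambda i,x,y,w,h,k:cv2.resize(i[y:y+h,x:x+w],None,fx=k,fy=k,interpolation=cv2.INTER_CUBIC)
cv2.imwrite('pics/c3.png',np.hstack([f(im[0],240,270,130,180,3),f(im[1],190,265,135,180,3)]))
print(manip.sense()['force'])
```

```text
[-0.32125231  0.23664013 -0.06177703]
```

View pics/c3.png

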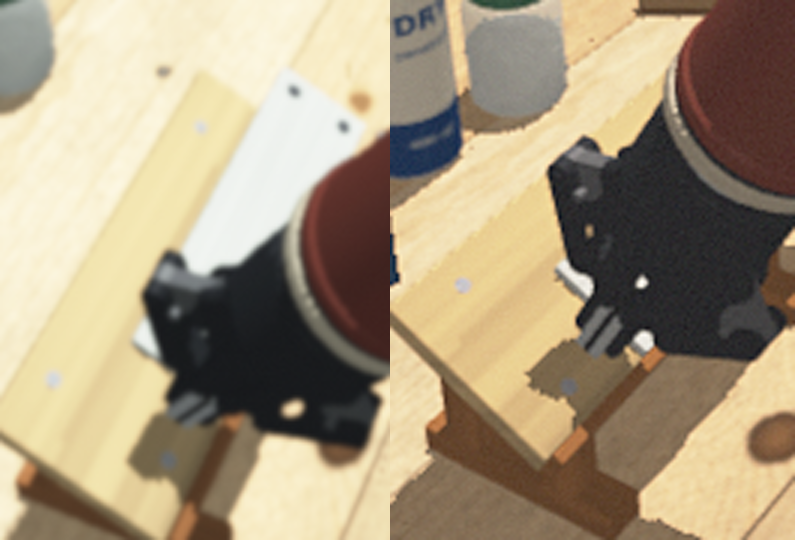

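Run:
```python
from h import *
for p,z in(((326,322),.1006),((338,300.3),.1006),((343.3,334.3),.0826),((354.3,312.3),.0826)):print(plane('scene',p,z))
```

```text
[0.52583311 0.11657043 0.1006    ]
[0.52723111 0.0640164  0.1006    ]
[0.49480546 0.11488326 0.0826    ]
[0.49642165 0.06280815 0.0826    ]
```

Call:
{"fn": "arm_command", "kwargs": {
  "deltas": [
    [0.0003,-0.007,0,0,0,0,1],
    [0.0003,-0.007,0,0,0,0,1],
    [0.0003,-0.007,0,0,0,0,1],
    [0.0003,-0.007,0,0,0,0,1],
    [0.0002,-0.006,0,0,0,0,1],
    [0,0,0,0,0,0,1]
  ]
}}

```text
t: 6.92
eef_pos: [0.4987, 0.2252, 0.0893]
ee_rot: [150.1, 0.6, 92.4]
force: [-0.4, -0.1, -0.4]
width: -0.0001
grip_force: 0.0
```

Call:
{"fn": "arm_command", "kwargs": {
  "deltas": [
    [0,0.008,0,0,0,0,1],
    [-0.025,0.01,0.0433,0,0,0,1],
    [-0.025,0,0.0433,0,0,0,0.5],
    [0,0,0.04,0,0,0,0],
    [0,-0.03,0.01,0,0,0,0],
    [0,-0.05,0,0,0,0,0],
    [0,-0.06,0,0,0,0,0],
    [0,-0.06,0,0,0,0,0]
  ]
}}

```text
t: 7.92
eef_pos: [0.4624, 0.069, 0.2237]
ee_rot: [150.4, 0.7, 93.0]
force: [1.1, 0.1, -0.1]
width: 0.0851
grip_force: 0.0
```

Run:
```python
from h import *
im=[manip.camera(n)[:,:,::-1] for n in('scene','side')]
f=lambda i,x,y,w,h,k:cv2.resize(i[y:y+h,x:x+w],None,fx=k,fy=k,interpolation=cv2.INTER_CUBIC)
cv2.imwrite('pics/scene4.png',im[0])
cv2.imwrite('pics/side4.png',im[1])
cv2.imwrite('pics/c4.png',np.hstack([f(im[0],240,270,130,180,3),f(im[1],190,265,135,180,3)]))
s=manip.sense();print(s['eef_pos'],s['ee_rot'],s['force'],s['t'],s['width'])
```

```text
[0.46258208 0.0622691  0.22254691] [150.53011135   0.73452153  92.30228145] [-0.12466685  1.97290592 -0.27885507] 8.025 0.08544267883330336
```

View pics/c4.png

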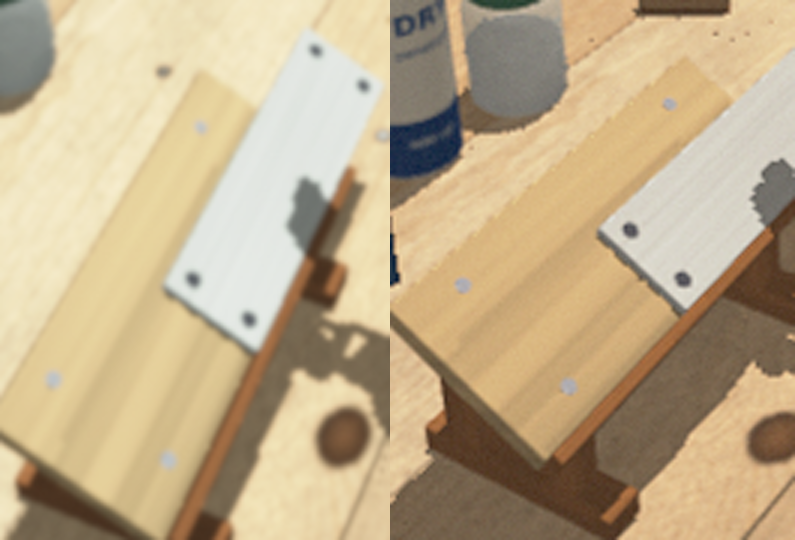

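Run:
```python
from h import *
P=[plane('scene',p,z) for p,z in(((345.3,286.7),.1006),((361,298.7),.0826),((304.3,363),.1006),((323,376),.0826))]
P+=[plane('side',p,z) for p,z in(((270.3,341.7),.1006),((287.7,358),.0826))]
for p in P:print(p)
c=np.mean(P[:4],0);d=(P[2]+P[3]-P[0]-P[1])/2;print('centre',c,np.linalg.norm(d),'yaw',np.degrees(np.arctan2(-d[0],d[1])))
```

```text
[0.52853202 0.02877712 0.1006    ]
[0.49765738 0.02831951 0.0826    ]
[0.52213221 0.20386576 0.1006    ]
[0.49131734 0.2020139  0.0826    ]
[0.52070083 0.2048653  0.1006    ]
[0.4901171  0.20354778 0.0826    ]
centre [0.50990974 0.11574407 0.0916    ] 0.1745078178544533 yaw 2.0918886912547254
```

Call:
{"fn": "arm_command", "kwargs": {
  "deltas": [
    [0.01,-0.005,-0.031,0.0127,-0.008,0,0],
    [0.01,-0.005,-0.031,0,0,0,0],
    [0.0085,-0.004,-0.031,0,0,0,0],
    [0,0,0,0,0,0,0],
    [0,0,0,0,0,0,0]
  ]
}}

```text
t: 8.65
eef_pos: [0.4917, 0.0517, 0.1314]
ee_rot: [149.9, 0.0, 92.4]
force: [-0.8, -0.2, 1.0]
width: 0.0859
grip_force: 0.0
```

Run:
```python
from h import *
s=wrist('w5');print(s['eef_pos'],s['ee_rot'],s['force'],s['t'],s['width'])
G=np.array([.5137,.0486,.0906]);n=np.array([-.4996,-.021,.866]);print(G-17*n/1000-s['eef_pos'])
```

```text
[0.49168597 0.05171824 0.13139173] [1.49894667e+02 2.80987440e-02 9.24116423e+01] [-0.79215742 -0.15555542  0.9662329 ] 8.65 0.08590498151613439
[ 0.03050723 -0.00276124 -0.05551373]
```

View pics/w5.png

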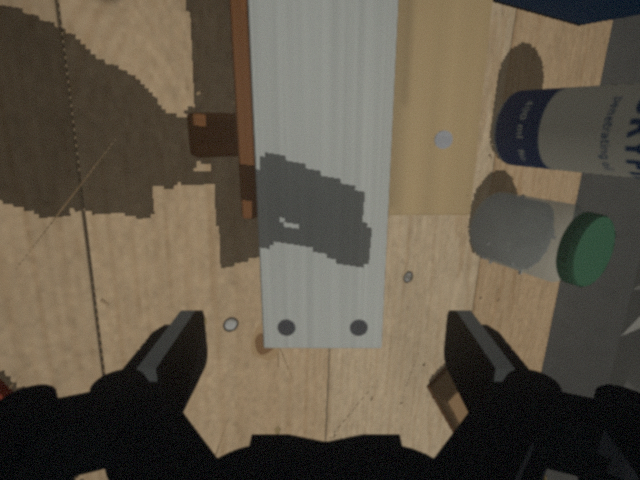

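Call:
{"fn": "arm_command", "kwargs": {
  "deltas": [
    [0.008,-0.001,-0.0139,0,0,0,0],
    [0.008,-0.001,-0.0139,0,0,0,0],
    [0.0075,-0.001,-0.0139,0,0,0,0],
    [0.007,0,-0.0138,0,0,0,0],
    [0,0,0,0,0,0,0],
    [0,0,0,0,0,0,0]
  ]
}}

```text
t: 9.45
eef_pos: [0.5223, 0.0485, 0.0762]
ee_rot: [149.8, 0.0, 92.4]
force: [-0.4, 0.1, 0.3]
width: 0.0855
grip_force: 0.0
```

Call:
{"fn": "arm_command", "kwargs": {
  "deltas": [
    [0,0,0,0,0,0,0.15],
    [0,0,0,0,0,0,0.3],
    [0,0,0,0,0,0,0.4],
    [0,0,0,0,0,0,0.6],
    [0,0,0,0,0,0,1],
    [0,0,0,0,0,0,1]
  ],
  "squeeze": 90
}}

```text
t: 10.2
eef_pos: [0.5225, 0.0482, 0.0758]
ee_rot: [149.8, 0.0, 92.4]
force: [-4.0, -1.5, 8.1]
width: 0.0578
grip_force: 94.0
```

Call:
{"fn": "arm_command", "kwargs": {
  "deltas": [
    [-0.001,0,0.0017,0,0,0,1],
    [-0.0025,0,0.0043,0,0,0,1],
    [-0.005,0,0.0087,0,0,0,1],
    [-0.01,0,0.0173,0,0,0,1],
    [-0.01,0,0.0173,0,0,0,1],
    [-0.01,0,0.0173,0,0,0,1],
    [-0.005,0,0.02,0,0,0,1],
    [0,0,0.01,0,0,0,1]
  ]
}}

```text
t: 11.2
eef_pos: [0.4779, 0.0482, 0.172]
ee_rot: [149.9, 0.0, 92.4]
force: [0.2, 0.1, -2.9]
width: 0.0574
grip_force: 97.5
```

Run:
```python
from h import *
s=wrist('w6');print(s['eef_pos'],s['ee_rot'],s['force'],s['wrist_torque'],s['t'],s['width'],s['grip_force'])
```

```text
[0.47788723 0.04822911 0.17197972] [1.49913832e+02 3.56475172e-02 9.24097076e+01] [ 0.21550141  0.05493461 -2.8927256 ] [-0.29188001  0.7947877   0.02995615] 11.2 0.05744033275896764 97.45810747146606
```

View pics/w6.png

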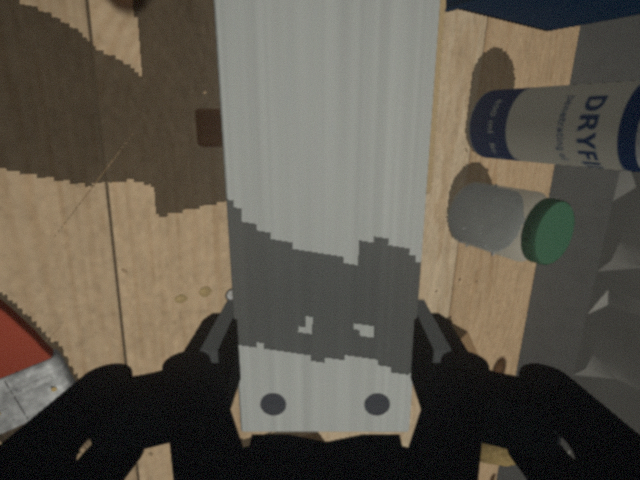

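Call:
{"fn": "arm_command", "kwargs": {
  "deltas": [
    [0.002,-0.02,0.005,-0.0037,0.0873,0,1],
    [0.003,-0.035,0.005,-0.0037,0.0873,0,1],
    [0.004,-0.045,0,-0.0037,0.0873,0,1],
    [0.004,-0.045,0,-0.0037,0.0873,0,1],
    [0.004,-0.045,0,-0.0037,0.0873,0,1],
    [0.003,-0.045,0,-0.0037,0.0873,0,1],
    [0.002,-0.045,-0.01,0,0,-0.0975,1],
    [0.002,-0.035,-0.02,0,0,-0.0975,1]
  ]
}}

```text
t: 12.25
eef_pos: [0.5027, -0.2692, 0.1504]
ee_rot: [180.0, 0.1, 81.0]
force: [0.8, 0.1, -3.0]
width: 0.0578
grip_force: 97.4
```

Call:
{"fn": "arm_command", "kwargs": {
  "deltas": [
    [0,-0.005,-0.01,0,0,0,1],
    [0,0,0,0,0,0,1],
    [0,0,0,0,0,0,1]
  ]
}}

```text
t: 12.62
eef_pos: [0.503, -0.2705, 0.1417]
ee_rot: [179.9, 0.0, 81.4]
force: [0.7, 0.0, -3.3]
width: 0.0579
grip_force: 97.4
```

Run:
```python
from h import *
s=wrist('w7');print(s['eef_pos'],s['ee_rot'],s['force'],s['wrist_torque'],s['t'],s['width'],s['grip_force'])
im=[manip.camera(n)[:,:,::-1] for n in('scene','side')]
f=lambda i,x,y,w,h,k:cv2.resize(i[y:y+h,x:x+w],None,fx=k,fy=k,interpolation=cv2.INTER_CUBIC)
w=cv2.imread('pics/w7.png')
cv2.imwrite('pics/c7.png',np.hstack([cv2.resize(w,(400,300)),f(im[1],340,170,133,100,3)]))
```

```text
[ 0.50295679 -0.27046623  0.14172204] [1.79935772e+02 1.39734463e-02 8.13774617e+01] [ 0.74695484  0.02644187 -3.27745621] [-0.15818909  0.02819298  0.06496093] 12.625 0.05787449046629379 97.36692309379578
```

View pics/c7.png

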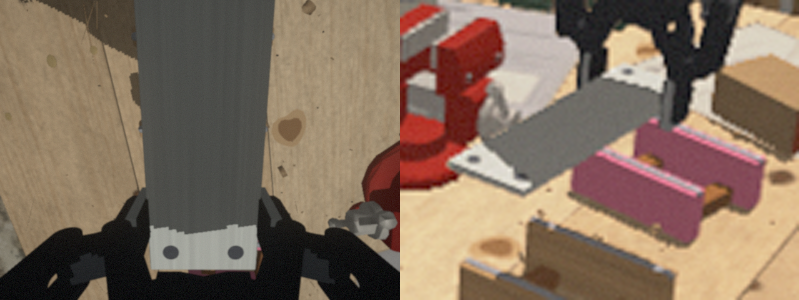

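Run:
```python
from h import *
g=cv2.imread('pics/w7.png',0)
S=[]
for x,y in((273,403),(377,403)):
    r=g[y-12:y+13,x-12:x+13].astype(float);w=np.clip(np.median(r)-40-r,0,None);yy,xx=np.mgrid[-12:13,-12:13]
    p=(x+(w*xx).sum()/w.sum(),y+(w*yy).sum()/w.sum());S.append(wplane('w7',p,.1592));print(p,S[-1])
print('sep',np.linalg.norm(S[0]-S[1]))
for z in(.157,.1592,.161):print(z,plane('side',(365,223),z))
d=S[1]-S[0];yaw=np.arctan2(d[1],d[0]);y=np.array([-np.sin(yaw),np.cos(yaw),0])
print('yaw',np.degrees(yaw),'centre',(S[0]+S[1])/2+.088*y)
# edge lines of plate in wrist image: columns of left/right edges at rows
for r in(30,120,210,330):
    row=g[r].astype(int); e=np.abs(np.diff(cv2.GaussianBlur(g,(5,5),0)[r].astype(int)))
    l=200+np.argmax(e[200:260]); q=395+np.argmax(e[395:450]); print(r,l,q)
```

```text
(np.float64(nan), np.float64(nan)) [nan nan nan]
(np.float64(nan), np.float64(nan)) [nan nan nan]
sep nan
0.157 [ 0.5402469 -0.1162442  0.157    ]
0.1592 [ 0.53823455 -0.11241357  0.1592    ]
0.161 [ 0.53658809 -0.10927943  0.161     ]
yaw nan centre [nan nan nan]
30 216 437
120 208 430
210 200 429
330 237 413<stdin>:6: RuntimeWarning: invalid value encountered in scalar divide
```

Run:
```python
from h import *
g=cv2.imread('pics/w7.png',0)
S=[]
for x,y in((273,403),(377,403)):
    r=g[y-13:y+14,x-13:x+14].astype(float);t=(np.percentile(r,10)+np.median(r))/2;print(np.median(r),t)
    yy,xx=np.nonzero(r<t-0);p=(x+xx.mean()-13,y+yy.mean()-13);S.append(wplane('w7',p,.1592));print(p,len(xx),S[-1])
print('sep',np.linalg.norm(S[0]-S[1]))
d=S[1]-S[0];yaw=np.arctan2(d[1],d[0]);y=np.array([-np.sin(yaw),np.cos(yaw),0])
print('yaw',np.degrees(yaw),'centre',(S[0]+S[1])/2+.088*y)
b=cv2.GaussianBlur(g,(5,5),0).astype(int)
for r in(10,40,80,300,330,350):
    e=np.abs(np.diff(b[r])); x0=int(217+(r/420)*25); x1=int(437-(r/420)*27)
    l=x0-9+np.argmax(e[x0-9:x0+10]); q=x1-9+np.argmax(e[x1-9:x1+10]); print(r,l,q,q-l)
```

```text
78.0 72.0
(np.float64(272.7266881028939), np.float64(403.59163987138265)) 311 [ 0.48147629 -0.28747256  0.1592    ]
79.0 73.0
(np.float64(376.61993769470405), np.float64(403.82554517133957)) 321 [ 0.51695126 -0.29300547  0.1592    ]
sep 0.03590386115676874
yaw -8.864805252316607 centre [ 0.51277488 -0.2032902   0.1592    ]
10 215 438 223
40 215 436 221
80 220 433 213
300 226 424 198
330 237 413 176
350 238 411 173
```

Call:
{"fn": "arm_command", "kwargs": {
  "deltas": [
    [-0.001,-0.002,-0.015,0,0,0,1],
    [0,0,-0.025,0,0,0,1],
    [0,0,-0.025,0,0,0,1],
    [0,0,-0.015,0,0,0,1],
    [0,0,-0.01,0,0,0,1],
    [0,0,-0.007,0,0,0,1],
    [0,0,0,0,0,0,1],
    [0,0,0,0,0,0,1]
  ]
}}

```text
t: 13.78
eef_pos: [0.5018, -0.274, 0.0452]
ee_rot: [179.9, 0.1, 81.2]
force: [0.3, 0.0, -2.4]
width: 0.0576
grip_force: 97.4
```

Call:
{"fn": "arm_command", "kwargs": {
  "deltas": [
    [0,0,-0.002,0,0,0,1],
    [0,0,-0.002,0,0,0,1],
    [0,0,0,0,0,0,1]
  ]
}}

```text
t: 14.15
eef_pos: [0.5013, -0.2737, 0.0404]
ee_rot: [180.0, 0.0, 81.2]
force: [0.5, -0.1, -2.5]
width: 0.0577
grip_force: 97.4
```

Call:
{"fn": "arm_command", "kwargs": {
  "deltas": [
    [0,0,-0.001,0,0,0,1],
    [0,0,-0.001,0,0,0,1],
    [0,0,0,0,0,0,1]
  ]
}}

```text
t: 14.52
eef_pos: [0.5013, -0.2737, 0.0385]
ee_rot: [180.0, 0.0, 81.2]
force: [-0.4, 0.0, -2.9]
width: 0.0575
grip_force: 97.4
```

Call:
{"fn": "arm_command", "kwargs": {
  "deltas": [
    [0,0,-0.001,0,0,0,1],
    [0,0,-0.001,0,0,0,1],
    [0,0,0,0,0,0,1]
  ]
}}

```text
t: 14.9
eef_pos: [0.5014, -0.2738, 0.0365]
ee_rot: [179.9, 0.0, 81.2]
force: [-0.7, 0.5, -1.4]
width: 0.0576
grip_force: 97.5
```

Call:
{"fn": "arm_command", "kwargs": {
  "deltas": [
    [0,0,-0.0007,0,0,0,1],
    [0,0,0,0,0,0,1],
    [0,0,0,0,0,0,1]
  ]
}}

```text
t: 15.28
eef_pos: [0.5014, -0.2738, 0.0359]
ee_rot: [179.9, 0.0, 81.2]
force: [-0.8, -0.2, -1.4]
width: 0.0577
grip_force: 97.5
```

Call:
{"fn": "arm_command", "kwargs": {
  "deltas": [
    [0,0,-0.0007,0,0,0,1],
    [0,0,0,0,0,0,1],
    [0,0,0,0,0,0,1]
  ]
}}

```text
t: 15.65
eef_pos: [0.5015, -0.2739, 0.0354]
ee_rot: [179.9, 0.0, 81.2]
force: [-1.7, -0.4, 3.5]
width: 0.0577
grip_force: 97.9
```

Run:
```python
from h import *
s=manip.sense();print(s['eef_pos'],s['force'],s['wrist_torque'])
```

```text
[ 0.50151445 -0.27387014  0.03543599] [-1.73241276 -0.37947319  3.46994242] [0.01930717 0.23813306 0.03121749]
```

Call:
{"fn": "arm_command", "kwargs": {
  "deltas": [
    [0,0,-0.0005,0,0,0,1],
    [0,0,0,0,0,0,1],
    [0,0,0,0,0,0,1]
  ]
}}

```text
t: 16.02
eef_pos: [0.5015, -0.2739, 0.0351]
ee_rot: [179.9, 0.0, 81.2]
force: [-1.9, 0.4, 7.8]
width: 0.0577
grip_force: 98.3
```

Run:
```python
from h import *
s=manip.sense();print(s['eef_pos'],s['force'],s['wrist_torque'])
```

```text
[ 0.50149618 -0.27390589  0.03509869] [-1.91371942  0.37765472  7.79727831] [0.17982214 0.47559704 0.01103831]
```

Call:
{"fn": "arm_command", "kwargs": {
  "deltas": [
    [0,0,0,0,0,0,1],
    [0,0,0,0,0,0,1],
    [0,0,0,0,0,0,1]
  ],
  "squeeze": 20
}}

```text
t: 16.4
eef_pos: [0.5015, -0.2739, 0.0351]
ee_rot: [179.9, 0.0, 81.2]
force: [-2.2, 0.2, 5.7]
width: 0.0576
grip_force: 98.3
```

Call:
{"fn": "arm_command", "kwargs": {
  "deltas": [
    [0,0,0,0,0,0,0.25],
    [0,0,0,0,0,0,0.2],
    [0,0,0,0,0,0,0.1],
    [0,0,0,0,0,0,0],
    [0,0,0,0,0,0,0],
    [0,0,0,0,0,0,0]
  ]
}}

```text
t: 17.15
eef_pos: [0.5014, -0.2737, 0.0346]
ee_rot: [180.0, 0.0, 81.2]
force: [0.2, 0.1, -0.2]
width: 0.0852
grip_force: 0.0
```

Run:
```python
from h import *
s=wrist('w8');print(s['eef_pos'],s['force'],s['wrist_torque'],s['width'])
g=cv2.imread('pics/w8.png',0)
b=cv2.GaussianBlur(g,(5,5),0).astype(int)
for r in(10,40,80,300,330,350):
    e=np.abs(np.diff(b[r])); x0=int(217+(r/420)*25); x1=int(437-(r/420)*27)
    l=x0-14+np.argmax(e[x0-14:x0+15]); q=x1-14+np.argmax(e[x1-14:x1+15]); print(r,l,q,q-l)
```

```text
[ 0.50138871 -0.2737344   0.03462434] [ 0.15100843  0.14377126 -0.22592573] [-0.01755138  0.02750102  0.00015615] 0.08517506122113386
10 213 441 228
40 214 423 209
80 217 436 219
300 231 418 187
330 234 416 182
350 235 415 180
```

Call:
{"fn": "arm_command", "kwargs": {
  "deltas": [
    [0,0,0.015,0,0,0,0],
    [0,0,0.03,0,0,0,0],
    [0,0,0.05,0,0,0,0],
    [0,0.02,0.05,0,0,0,0],
    [0,0.04,0.05,0,0,0,0],
    [0,0.04,0.05,0,0,0,0],
    [0,0.02,0.03,0,0,0,0],
    [0,0,0,0,0,0,0]
  ]
}}

```text
t: 18.2
eef_pos: [0.5026, -0.1542, 0.3111]
ee_rot: [179.6, 0.0, 81.4]
force: [-0.9, -0.5, -0.6]
width: 0.0853
grip_force: 0.0
```

Call:
{"fn": "arm_command", "kwargs": {
  "deltas": [
    [0,0,0,0,0,0,0],
    [0,0,0,0,0,0,0],
    [0,0,0,0,0,0,0]
  ]
}}

```text
t: 18.58
eef_pos: [0.501, -0.1562, 0.3064]
ee_rot: [-180.0, 0.0, 81.2]
force: [-0.3, 0.2, 0.5]
width: 0.0858
grip_force: 0.0
```

Run:
```python
from h import *
s=wrist('w9');print(s['t'],s['eef_pos'],s['ee_rot'],s['force'])
T=np.load('pics/w9.npy');K=manip.camera_model('wrist')['K']
def proj(X):
    c=T[:3,:3].T@(np.asarray(X)-T[:3,3]);p=K@c;return p[:2]/p[2]
g=cv2.imread('pics/w9.png',0)
c0=np.array([.512,-.206,.052]);a=np.radians(-8.85);ex=np.array([np.cos(a),np.sin(a),0]);ey=np.array([-np.sin(a),np.cos(a),0])
W={}
for i in(-1,1):
  for j in(-1,1):
    p=proj(c0+.018*i*ex+.088*j*ey);x,y=p.round().astype(int)
    if not(15<x<625 and 15<y<465): print('out',p);continue
    r=g[y-9:y+10,x-9:x+10].astype(float)
    lo,md=r.min(),np.median(r);yy,xx=np.nonzero(r<(lo+md)/2);q=(x+xx.mean()-9,y+yy.mean()-9)
    W[i,j]=wplane('w9',q,.052);print(i,j,p,q,len(xx),lo,md,W[i,j])
# rods
im=cv2.imread('pics/w9.png')
for j in(-1,1):print('rod ends', [proj([*(np.array([.512,-.206,.045])+.06*i*ex+.04*j*ey)]) .round(1) for i in(-1,1)])
```

```text
18.575 [ 0.50096888 -0.15623415  0.30643765] [-1.79964761e+02  4.53854264e-02  8.11802150e+01] [-0.29718777  0.19782963  0.45753155]
-1 -1 [326.38165869 323.41644823] (np.float64(325.8), np.float64(324.5)) 40 62.0 150.0 [ 0.47986393 -0.29136108  0.052     ]
-1 1 [326.5194039  155.69799481] (np.float64(326.53333333333336), np.float64(156.88333333333333)) 60 64.0 158.0 [ 0.50759771 -0.11736679  0.052     ]
1 -1 [360.08905988 323.4230091 ] (np.float64(359.4), np.float64(324.675)) 40 60.0 148.0 [ 0.51532636 -0.29708556  0.052     ]
1 1 [364.69145385 155.69691087] (np.float64(364.6333333333333), np.float64(156.95)) 60 59.0 153.0 [ 0.54312341 -0.12296179  0.052     ]
rod ends [array([286.4, 279.1]), array([400.7, 279.1])]
rod ends [array([284.2, 204.2]), array([405. , 204.2])]
```

Run:
```python
from h import *
hsv=cv2.cvtColor(cv2.imread('pics/w9.png'),cv2.COLOR_BGR2HSV)
C=[]
for yc in(204,279):
  E=[]
  for x0,x1 in((272,308),(382,418)):
    r=hsv[yc-9:yc+10,x0:x1]; m=((r[...,1]<70)&(r[...,2]>75)).astype(np.uint8)
    n,l,st,ce=cv2.connectedComponentsWithStats(m); k=1+np.argmax(st[1:,4]); b=st[k]
    x=(b[0] if x0<300 else b[0]+b[2])+x0-.5; p=(x,ce[k][1]+yc-9); E.append(wplane('w9',p,.045)); print(p,b,E[-1])
  C.append((E[0]+E[1])/2); print(np.linalg.norm(E[0]-E[1]),np.degrees(np.arctan2(*(E[1]-E[0])[1::-1])))
print('rack',(C[0]+C[1])/2)
```

```text
(np.float64(282.5), np.float64(204.37158469945356)) [ 11   6  25   8 183] [ 0.45717632 -0.15711771  0.045     ]
(np.float64(407.5), np.float64(204.01162790697674)) [  0   6  26   7 172] [ 0.57995174 -0.17586137  0.045     ]
0.12419794663418542 -8.680107223756105
(np.float64(285.5), np.float64(279.02721088435374)) [ 14   6  22   7 147] [ 0.44562323 -0.23603821  0.045     ]
(np.float64(402.5), np.float64(278.95620437956205)) [  0   6  21   7 137] [ 0.56706198 -0.2548472   0.045     ]
0.12288672134893372 -8.80427179290153
rack [ 0.51245332 -0.20596612  0.045     ]
```

```bash
python3 -c "
from cell import manip
print(manip.job_done())"
```

```text
the job is handed in; nothing more can be done
None
```

The plate was slid about a third of its length past the stand, gripped by its long edges, lifted, and laid level across the bearers about 1.5 mm off centre and 0.3° off square; I handed the job in at about 18.6 s of robot time, having viewed 11 pictures, one over the limit of 10.

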